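Gauge a centrifuge sleeve and hold the rod tip under the magnifier

TASK

Take the gauge rod from its cradle and slide it gently, tip first, into the slanting white centrifuge sleeve until its collar stops flat against the sleeve's mouth. Withdraw it completely, then present it for reading: hold the rod level with its tip in the middle under the magnifier's lens, about halfway between the white tile and the lens, touching nothing. Finish there, still holding the rod in the gripper, and leave the jar, the ring and the cup where they are.

Things in the scene. Friction and masses are not known exactly. Their poses are not given: they have to be found in the camera images.
- rod_grip (a point): Centre of the gauge rod's black ribbed grip, 60 mm long, 16 mm wide (y), 18 mm high (z). x runs along the rod to the tip, z is up while it lies in the cradle. An 8 mm steel stem runs from the grip's front to the tip (146 mm from this point), an 8 mm tail 40 mm out of its back. At the start the rod lies level, 55 mm above the table, tip pointing roughly towards the robot.
- rod_collar (a point): Point on the rod's axis at the front face (towards the tip) of its steel collar, a disc of 28 mm diameter, 6 mm thick, fixed on the stem; 56 mm ahead of the grip's centre. The stem ahead of it is 90 mm long. Axes as rod_grip.
- rod_tip (a point): The tip's end face, centre, 146 mm ahead of the grip's centre; same axes as rod_grip.
- cradle_mid (a point): Point over the middle of the fixed cradle, at the resting rod's axis (55 mm up). z up, +x from the rod's tip end to its tail. Two open-topped forks (12 mm thick, 36 mm wide, 65 mm tall, slots 14 mm wide) stand 45 mm to -x and 85 mm to +x; the grip's centre lies 35 mm to +x, in the open between them. The rod lifts straight up out of the slots.
- cradle: The cradle, white base 190 x 60 x 8 mm with two grey forks: origin on the table, 55 mm to -x of the base's centre; axes as cradle_mid.
- sleeve_mouth (a point): Centre of the white sleeve's mouth, in the plane of its flat rim, 125 mm above the table. The sleeve is a fixed tube leaning 45 degrees; z is its axis, pointing out of the mouth: up at 45 degrees and, in plan, to the robot's left and ahead. Rim flange 40 mm outside, 10 mm thick, with a 17 mm hole; below it the bore is 15 mm, 121 mm deep, closed: the 90 mm stem does not reach the bottom.
- stand: The sleeve's fixed stand, aluminium base 150 x 100 x 12 mm from 105 mm to -x to 45 mm to +x of the origin, which is on the table; z up, +x is the way the sleeve's mouth leans. The mouth is above a point 30 mm to +x of the origin. Tube 32 mm outside, with a 45 mm clamp ring lower down. Nothing of the stand is beyond or above the mouth.
- reading_point (a point): The place for the rod's tip: on the magnifier lens's axis, 80 mm above the table, halfway between the white tile (top at 16 mm) and the lens. The round lens, 91 mm outside with its white ring, lies level from 144 to 156 mm above the table. z up, +x away from the post that carries it. The space under the lens is open towards +x and both y sides.
- magnifier: The fixed bench magnifier: origin on the table, under the lens's centre; axes as reading_point. Grey base 130 x 110 x 12 mm, 75 mm to -x and 55 mm to +x of the origin; steel post of 14 mm diameter 62 mm to -x.
- jar: Bystander: loose closed glass jar, 48 mm diameter, 62 mm tall; origin under its centre. Leave it alone.
- spare_collar: Bystander: loose white plastic ring, 52 mm outside, 24 mm hole, 22 mm tall; origin under its centre. Leave it alone.
- weigh_cup: Bystander: loose open metal cup, 60 mm rim diameter, 45 mm tall; origin under its centre. Leave it alone.
- rod: The loose gauge rod, 216 mm long over all, about 140 g (varies): origin and axes are those of rod_grip; centre of mass within about 15 mm of it.
There are look-alikes about, which are no part of the job. What is shaped like the stand but orange is not meant.

How it is judged:
On the way, in this order (a step that is already met when the one before it is completed fails the run):
1. the rod is in the sleeve with its collar stopped against the mouth (z of rod_collar in the frame of sleeve_mouth below 0.003 m and distance between rod_collar and sleeve_mouth below 0.008 m and angle between the x axis of rod_grip and the z axis of sleeve_mouth, either way round below 0.1 rad and z of rod_tip in the frame of sleeve_mouth below -0.08 m), for 0.2 s.
2. the rod is drawn wholly out of the sleeve, in the gripper (z of rod_tip in the frame of sleeve_mouth above 0.01 m and contact force between rod and the fingers above 1 N), for 0.1 s.
At the end, for the whole second after the job is handed in: The gripper holds the rod still (under 20 mm/s, 0.15 rad/s) and level within 7 degrees, its tip within 20 mm sideways of the lens's axis and 50 to 115 mm above the table, under the lens; rod and robot do not touch the magnifier, and the rod touches neither the stand nor the cradle (horizontal distance between rod_tip and reading_point below 0.02 m and height (world z) of rod_tip between 0.05 and 0.115 m and angle between rod_grip's own x axis and vertical between 1.45 and 1.692 rad and contact force between rod and the fingers above 1 N and contact force between each of rod, the arm, the fingers and magnifier below 0.1 N and contact force between rod and stand below 0.1 N and contact force between rod and cradle below 0.1 N and linear speed of rod below 0.02 m/s and angular speed of rod below 0.15 rad/s); the arm keeps its last pose, push and grip.
It fails at once if the rod is forced against the sleeve (over 60 N) (contact force between rod and stand above 60 N).
It fails at once if the jar, the ring or the cup is disturbed (moved over 20 mm) (distance of any of jar, spare_collar, weigh_cup from where it was at the start of the episode above 0.02 m).
It also fails if it takes over 67 s, if anything falls off the work surface, if the arm or the gripper's body presses on something with over 40 N, if the wrist force passes 120 N, or if a joint passes its speed limit or range.

ROBOT

A 6-joint arm with a two-finger parallel gripper is mounted at the origin on the work surface. World frame = base frame: x ahead of the robot, y to its left, z up, the work surface at z = 0. Lengths are in m, angles in rad, forces in N, time in s.
With the tool pointing down it reaches from about 0.275 to 0.825 m from the base axis. Payload 4.9 kg.
Tool frame: the origin (TCP) lies midway between the tips of the shut fingers; the grasp point (between the pads) lies 19 mm behind it (grip_point_offset is the distance from the TCP to the grasp point, in m); z points along the fingers, y is the line along which they close (so a half turn about z gives the same grasp; the last joint's range is limited). The gripper opens to 85 mm and grips with 20 to 120 N. Pads are 22 mm wide; open, the fingers measure 114 mm over their backs; the gripper's body (76 mm by 85 mm) begins 54 mm behind the grasp point. The pads swing forward as they close: fully open they stand 13 mm farther back than shut.
Start: joints at [-1.383, 0.326, -0.193, 1.052, 0, 1.437], TCP at [0.174, -0.522, 0.231] pointing down, gripper open.
Joint ranges: [-2.65, 2.65], [-0.97, 1.79], [-1.3, 1.35], [-1.93, 2.1], [-1.47, 1.37], [-3.14, 3.14]. Speed limits (rad/s): [2.57, 2.57, 3.14, 3.14, 3.14, 3.14].

INTERFACE

Orientations are given as a rotation vector (axis times angle).
In Python, from cell import * gives the robot as it stands. Calls block until the motion is done:
- movep(position, orientation): joint-space move of the TCP to a pose.
- move_l(position, velocity=0.15, rot=None, until_force=None): straight line of the TCP; rot=None keeps the orientation; velocity is the mean speed in m/s. With until_force (N) it stops when the force on the tool has changed by that much, and returns True; else False.
- set_joints(angles): joint-space move.
- let_go() and grab(newtons=None): open the fingers fully, or close them until they stop; newtons is the grip in N (None keeps the last).
- sleep(seconds).
- ik(position, orientation): joint angles nearest the present ones, or None.
- get_state(): the state.
- grab_frame(name): name is "scene" or "top"; returns a dict with "img" (384x512x3 uint8, red, green, blue), "fx", "fy", "cx", "cy" (pixels), "k1" (the pictures are not rectified: a ray, as slopes to the right and down, at radius r is drawn at 1 + k1 r^2 times it, then the intrinsics apply), "cam_to_world" (4x4, takes a point from camera to world coordinates). Camera axes: x right, y down, z forward; pixel columns grow to the right and rows downward; lengths in m; the calibration is good to about 2 mm. A picture is of the moment at which its call begins. There is no depth.
A pose or a line that the arm cannot do raises MotionError and nothing moves.
- sign_off(): hands the job in; it is judged then, once.
Trained networks look in the newest picture that a camera, given by its name, has taken for a name from the list of things; names that differ only in an ending like _2 or _b are one class to them, and where a whole thing is asked for, a point or a joint stands for the part that bears it (a point fixed in the world has none). Each returns a list of dicts, best first, with "score" (0 to 1); they miss things now and then, are a little off and sometimes report something else, mostly with a low value. They report only what shows in the picture. A call takes as long as a camera call. They do not tell look-alikes from the thing itself.
- spot_in(camera, name): "centre" ([column, row] in pixels, amid what is visible of it).
- silhouettes(camera, name): "mask" (384x512 bool, what is visible of it) and "centre" ([column, row] in pixels, amid what is visible of it).
- tip_of(camera, name): "centre" ([column, row] in pixels: a listed point, or the origin of a listed thing).
The state is a dict: "clock": time; "q": joint angles; "joint_velocities": joint speeds; "tau": joint torques, N m; "position": TCP position; "eef_rot": TCP orientation; "contact_force": force on the tool from outside, world axes, zero at the start; "wrist_torque": the same for the moment, N m; "finger_gap": opening from 0.0 (shut) to 1.0 (fully open); "grasp_force": force on a finger pad.
Only numpy, scipy, OpenCV 4.12 (cv2) and the standard library are available. Lean on these libraries where they do the work, as an engineer would, in place of code of your own. Each camera call takes 0.05 s, during which the arm holds its last target. There are 200 camera calls.

## Working session

There is one attempt and no reset: what is moved stays moved. The work goes in short steps, each a Python script; the robot and the scene stay as the last script left them, time stands still between calls to the robot, and variables do not carry over. Pictures are saved under pics/ and viewed, at most 10 in all, crops included, and the job is handed in when it is done.

```bash
mkdir -p pics; ls; cat > h.py <<'E'
import numpy as np, cv2
from scipy.spatial.transform import Rotation as R
def ray(f,uv):
    s=np.array([(uv[0]-f['cx'])/f['fx'],(uv[1]-f['cy'])/f['fy']]); d=s.copy()
    for _ in range(20): d=s/(1+f['k1']*(d@d))
    T=np.array(f['cam_to_world']); v=T[:3,:3]@np.array([d[0],d[1],1]); return T[:3,3],v/np.linalg.norm(v)
def atz(f,uv,z):
    o,v=ray(f,uv); return o+v*(z-o[2])/v[2]
def tri(f1,u1,f2,u2):
    o1,v1=ray(f1,u1);o2,v2=ray(f2,u2)
    A=np.c_[v1,-v2]; t=np.linalg.lstsq(A,o2-o1,rcond=None)[0]
    a,b=o1+t[0]*v1,o2+t[1]*v2; return (a+b)/2,np.linalg.norm(a-b)
def proj(f,p):
    T=np.array(f['cam_to_world']); c=T[:3,:3].T@(np.array(p)-T[:3,3]); s=c[:2]/c[2]; s=s*(1+f['k1']*(s@s))
    return np.array([s[0]*f['fx']+f['cx'],s[1]*f['fy']+f['cy']])
E
python3 - <<'E'
from cell import *; from h import *
np.set_printoptions(precision=4,suppress=True)
F={}
for c in('scene','top'):
    f=grab_frame(c);F[c]=f;cv2.imwrite(f'pics/{c}0.png',cv2.resize(f['img'][:,:,::-1],(800,600)))
    print(c,f['fx'],f['cx'],f['cy'],f['k1'],np.array(f['cam_to_world']).tolist())
H=dict(rod_grip=.055,rod_collar=.055,rod_tip=.055,cradle_mid=.055,sleeve_mouth=.125,stand=0,reading_point=.08,magnifier=0,jar=0,spare_collar=0,weigh_cup=0)
for n,z in H.items():
    for c in F:
        for d in tip_of(c,n)[:3]: print(n,c,round(d['score'],2),np.array(d['centre']).round(1),atz(F[c],d['centre'],z))
print(get_state()['clock'])
E
```

```text
pics
scene 396.7693433339343 255.25989849023452 184.75147177384292 -0.09562181901768003 [[0.6635428590410583, 0.45085293554213685, -0.5970280602523269, 1.186375507516117], [0.7479330087931485, -0.3810709189491164, 0.54348980587395, -0.6308016609383509], [0.017523942856733924, -0.8071657730877305, -0.590064679660154, 0.7682238010363114], [0.0, 0.0, 0.0, 1.0]]
top 416.26916816844727 248.782648775203 199.057297431317 -0.14988117243552124 [[-0.00620552940245348, -0.9934004726150019, 0.11452943906754191, 0.4370069239095948], [-0.9994695298073262, 0.0024997713418994085, -0.032471681969997036, 0.007769410570871007], [0.03197108680601425, -0.11467018859114486, -0.9928890156794532, 1.056712062343458], [0.0, 0.0, 0.0, 1.0]]
rod_grip scene 0.61 [323.2 174.5] [0.5631 0.2281 0.055 ]
rod_grip top 0.68 [134.2 200.3] [0.5502 0.2536 0.055 ]
rod_grip top 0.6 [244.  106.6] [ 0.7858 -0.0144  0.055 ]
rod_collar scene 0.75 [313.6 162.2] [0.495  0.2588 0.055 ]
rod_tip scene 0.72 [303.2 151.4] [0.4255 0.283  0.055 ]
rod_tip top 0.93 [119.3 257.1] [0.4129 0.2874 0.055 ]
cradle_mid scene 0.71 [317.2 166.1] [0
[... 733 characters left out ...]
36.3 239.5] [0.456  0.0054 0.    ]
reading_point scene 0.89 [170.2 219.8] [ 0.4625 -0.2704  0.08  ]
reading_point scene 0.49 [173.3 241.3] [ 0.5361 -0.3074  0.08  ]
reading_point top 0.88 [354.6 235.3] [ 0.462  -0.2761  0.08  ]
magnifier scene 0.58 [176.3 242.5] [ 0.4698 -0.266   0.    ]
magnifier top 0.98 [345.1 231.6] [ 0.4739 -0.2745  0.    ]
jar scene 0.78 [358.7 236.8] [0.7836 0.1346 0.    ]
jar scene 0.6 [259.1 166.3] [0.3358 0.1598 0.    ]
spare_collar scene 0.73 [283.6 287.9] [ 0.7723 -0.1531  0.    ]
spare_collar top 0.57 [297.6 114.4] [ 0.7845 -0.1577  0.    ]
weigh_cup scene 0.97 [326.  265.5] [ 0.7928 -0.0185  0.    ]
weigh_cup top 0.73 [245.8 108.5] [ 0.7997 -0.0204  0.    ]
1.2
```

View pics/scene0.png

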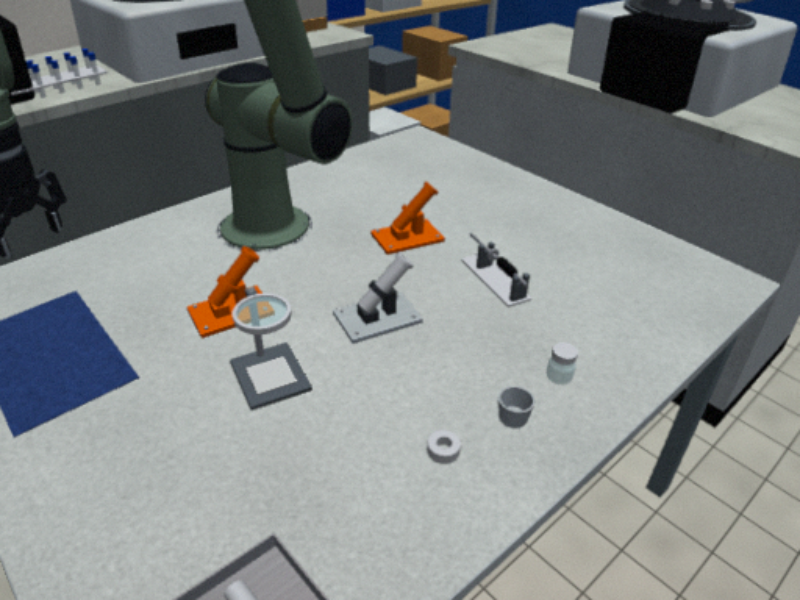

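View pics/top0.png

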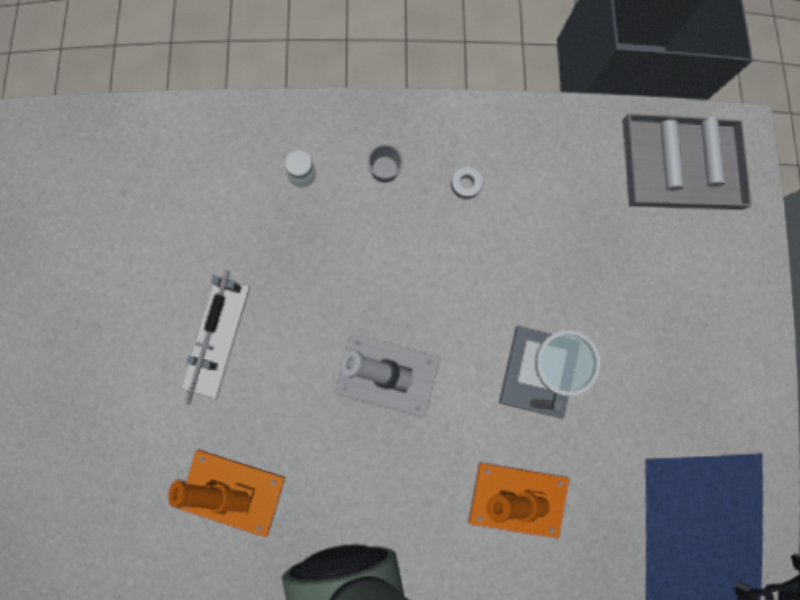

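Both views show the same layout. The rod is in its white cradle, with the tip near top px (121,256). The aluminium stand's mouth is at about scene px (259,168), and the magnifier lens is at about top px (363,232). The two orange stands are decoys. Next I'll fit the known geometry to the masks.

```bash
cat > fit.py <<'E'
from h import *
from scipy.optimize import minimize
S=4
def box(x0,x1,y0,y1,z0,z1): return np.array([[x,y,z] for x in(x0,x1) for y in(y0,y1) for z in(z0,z1)])
def cyl(a,b,r):
    a,b=np.array(a,float),np.array(b,float);d=(b-a)/np.linalg.norm(b-a)
    n=np.cross(d,[0,0,1.]) if abs(d[2])<.9 else np.array([1.,0,0]); n/=np.linalg.norm(n);m=np.cross(d,n)
    t=np.linspace(0,2*np.pi,32)[:,None];c=r*(np.cos(t)*n+np.sin(t)*m);return np.r_[a+c,b+c]
q=.5**.5; ax=np.array([q,0,q]); M=np.array([.03,0,.125])
stand=[box(-.105,.045,-.05,.05,0,.012),cyl(M,M-.01*ax,.02),cyl(M,M-.131*ax,.016)]
rod=[cyl([-.07,0,.055],[.146,0,.055],.004),box(-.03,.03,-.008,.008,.046,.064),cyl([.05,0,.055],[.056,0,.055],.014)]
mag=[box(-.075,.055,-.055,.055,0,.012),cyl([0,0,.144],[0,0,.156],.0455),cyl([-.062,0,0],[-.062,0,.15],.007)]
def render(f,parts,p,org):
    c,s=np.cos(p[2]),np.sin(p[2]);Rz=np.array([[c,-s,0],[s,c,0],[0,0,1]])
    im=np.zeros((384*S,512*S),np.uint8)
    for P in parts:
        uv=np.array([proj(f,Rz@v+[p[0],p[1],0]) for v in P]); h=cv2.convexHull(((uv+.5)*S*16).astype(np.int32))
        cv2.fillConvexPoly(im,h,1,shift=4)
    return cv2.resize(im.astype(np.float32),(512,384),interpolation=cv2.INTER_AREA)
def fit(views,parts,p0):
    def cost(p):
        e=0
        for f,m in views:
            r=render(f,parts,p,0); e+=1-np.minimum(r,m).sum()/np.maximum(r,m).sum()
        return e/len(views)
    p0=np.array(p0,float)
    for st in(.01,.003):
        sx=np.vstack([p0]+[p0+d for d in np.diag([st,st,st*10])])
        o=minimize(cost,p0,method='Nelder-Mead',options=dict(initial_simplex=sx,maxiter=80,xatol=1e-4,fatol=1e-5));p0=o.x
    return p0,o.fun
E
python3 - <<'E'
from cell import *; from fit import *
np.set_printoptions(precision=4,suppress=True)
F={c:grab_frame(c) for c in('scene','top')}
G=dict(stand=(stand,(.46,.006,1.35)),rod=(rod,(.552,.25,2.9)),magnifier=(mag,(.472,-.27,-.2)))
for n,(P,p0) in G.items():
    V=[]
    for c,f in F.items():
        exp=np.mean([proj(f,[p0[0],p0[1],.05])],0)
        D=sorted(silhouettes(c,n),key=lambda d:np.linalg.norm(np.array(d['centre'])-exp))[:1]
        for d in D:
            print(n,c,d['score'],d['centre'],exp,d['mask'].sum())
            m=d['mask'].astype(np.float32);V.append((f,m)); print('  ',*fit([V[-1]],P,p0))
    p,e=fit(V,P,p0);print('both',p,e)
    for f,m in V:
        im=f['img']; cs,_=cv2.findContours((render(f,P,p,0)>.5).astype(np.uint8),0,2)
        f['ov']=f.get('ov',[])+list(cs)
crops=[]
for c,f in F.items():
    im=cv2.resize(f['img'],None,fx=4,fy=4,interpolation=cv2.INTER_CUBIC)[:,:,::-1].copy()
    for k in f['ov']: cv2.polylines(im,[k*4+2],True,(0,0,255),1)
    im=im[480:1080,560:1360] if c=='scene' else im[640:1100,400:1520]
    cv2.imwrite(f'pics/ov_{c}.png',cv2.resize(im,(800,int(im.shape[0]*800/im.shape[1]))))
E
```

```text
stand scene 0.61 [247.7, 200.2] [249.233  187.9064] 1587
   [0.4612 0.008  1.3029] 0.04851710796356201
stand top 0.98 [145.5, 317.0] [236.108  237.4605] 2610
   [0.46  0.006 1.35 ] 1.0
both [0.4612 0.008  1.3029] 0.524258553981781
rod scene 0.73 [320.1, 167.7] [324.8037 171.8058] 157
   [0.5475 0.2503 2.8563] 0.3658348321914673
rod top 0.64 [134.5, 206.9] [136.1403 199.7992] 348
   [0.5516 0.2473 2.8656] 0.2948097586631775
both [0.5511 0.248  2.8699] 0.3436172902584076
magnifier scene 0.83 [169.9, 228.0] [173.5141 230.0678] 2363
   [ 0.4663 -0.2728 -0.2468] 0.051369309425354004
magnifier top 0.88 [345.6, 234.7] [348.6112 231.6185] 2818
   [ 0.4682 -0.276  -0.2556] 0.03310394287109375
both [ 0.4676 -0.2742 -0.242 ] 0.05408713221549988
```

```bash
python3 - <<'E'
from cell import *; from fit import *
np.set_printoptions(precision=4,suppress=True)
for i in range(4):
    f=grab_frame('top')
    for d in silhouettes('top','stand'):
        if np.linalg.norm(np.array(d['centre'])-[238,240])<20:
            print(d['score'],*fit([(f,d['mask'].astype(np.float32))],stand,(.4612,.008,1.3)))
    for n in('rod_grip','rod_tip','rod_collar','cradle_mid','sleeve_mouth'):
        for d in tip_of('top',n)[:1]: print(n,d['score'],atz(f,d['centre'],.125 if n[0]=='s' else .055))
    
E
```

```text
0.73 [0.463  0.0072 1.3006] 0.03601109981536865
rod_grip 0.56 [0.5539 0.2487 0.055 ]
rod_tip 0.88 [0.4083 0.2838 0.055 ]
cradle_mid 0.62 [0.5113 0.2595 0.055 ]
sleeve_mouth 0.74 [0.4733 0.0351 0.125 ]
0.58 [0.463  0.0073 1.3087] 0.024607956409454346
rod_grip 0.59 [0.5499 0.2434 0.055 ]
rod_tip 0.9 [0.4085 0.2885 0.055 ]
rod_collar 0.7 [0.496  0.2567 0.055 ]
cradle_mid 0.76 [0.5127 0.2669 0.055 ]
sleeve_mouth 0.69 [0.4704 0.0347 0.125 ]
0.56 [0.4632 0.0077 1.3016] 0.04548603296279907
rod_grip 0.66 [0.5519 0.2521 0.055 ]
rod_tip 0.92 [0.4081 0.288  0.055 ]
rod_collar 0.88 [0.502 0.264 0.055]
cradle_mid 0.72 [0.5149 0.2621 0.055 ]
sleeve_mouth 0.59 [0.4675 0.034  0.125 ]
0.95 [0.4632 0.0074 1.3059] 0.04523050785064697
rod_grip 0.56 [0.5446 0.2433 0.055 ]
rod_tip 0.58 [0.4062 0.2848 0.055 ]
rod_collar 0.87 [0.4974 0.2713 0.055 ]
cradle_mid 0.82 [0.5161 0.2601 0.055 ]
sleeve_mouth 0.9 [ 0.2637 -0.1666  0.125 ]
```

View pics/ov_top.png

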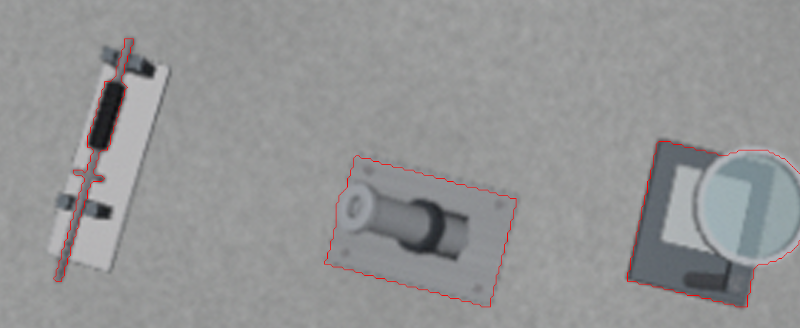

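The overlay matches the rod, base and lens outlines to about 1 px. Next I'll check which grasp, insertion and reading orientations are reachable.

```bash
cat > plan.py <<'E'
from h import *
ROD=np.array([.551,.248,.055]);RY=2.868
SY=1.304;u=np.array([np.cos(SY),np.sin(SY),0]);SZ=(u+[0,0,1])*.5**.5
MOUTH=np.array([.4622,.0077,.125])+.03*u
RP=np.array([.4676,-.2742,.08])
def pose(grip,xdir,s,roll=0,g=.019):
    # TCP pose with the grip centre at grip, rod x along xdir, tool x = s*rod x; roll=0: tool z as far down as possible
    x=np.array(xdir,float);x/=np.linalg.norm(x)
    z=np.array([0,0,-1.]);z-=z@x*x;z/=np.linalg.norm(z)
    z=R.from_rotvec(roll*x).apply(z); tx=s*x
    return np.array(grip)+g*z, R.from_matrix(np.c_[tx,np.cross(z,tx),z]).as_rotvec()
def yaw(a): return np.array([np.cos(a),np.sin(a),0])
E
python3 - <<'E'
from cell import *; from plan import *
np.set_printoptions(precision=2,suppress=True)
for s in(1,-1):
    print('grasp',s,*[ik(*pose(ROD+[0,0,h],yaw(RY),s)) for h in(0,.12)])
    for roll in np.radians([-90,-60,-30,0,30,60,90]):
        r=[ik(*pose(MOUTH+(.056+d)*SZ,-SZ,s,roll)) for d in(.13,.06,0)]
        print('ins',s,round(np.degrees(roll)),[None if a is None else np.array(a) for a in r])
    for a in np.radians([120,150,180,210,240,270]):
        v=yaw(a); r=[ik(*pose(RP-(.146+d)*v,v,s)) for d in(.12,0)]
        print('read',s,round(np.degrees(a)),[None if b is None else np.array(b) for b in r])
E
```

```text
grasp 1 [ 0.3   0.61 -0.28  0.68  0.    0.57] [ 0.3   0.48 -0.16  0.93  0.    0.57]
ins 1 -90 [None, None, None]
ins 1 -60 [None, array([-0.17,  1.08,  0.41,  2.07,  0.45, -2.24]), array([-0.23,  1.12,  0.38,  2.01,  0.39, -2.27])]
ins 1 -30 [array([-0.19,  0.64, -0.02,  1.55,  0.7 , -1.96]), array([-0.28,  0.69, -0.08,  1.49,  0.65, -2.05]), array([-0.35,  0.74, -0.11,  1.45,  0.6 , -2.11])]
ins 1 0 [array([-0.23,  0.21, -0.56,  0.76,  0.78, -1.52]), array([-0.34,  0.29, -0.61,  0.74,  0.78, -1.68]), array([-0.44,  0.37, -0.64,  0.73,  0.77, -1.81])]
ins 1 30 [array([-0.13, -0.08, -1.08, -0.19,  0.57, -0.98]), array([-0.29,  0.02, -1.16, -0.29,  0.67, -1.13]), array([-0.43,  0.15, -1.21, -0.35,  0.76, -1.28])]
ins 1 60 [None, None, None]
ins 1 90 [None, None, None]
read 1 120 [array([-0.79,  0.9 ,  0.37,  1.04,  0.  ,  0.25]), array([-0.75,  0.69, -0.05,  0.83,  0.  ,  0.3 ])]
read 1 150 [array([-0.62,  0.95,  0.48,  1.1 ,  0.  , -0.1 ]), array([-0.64,  0.72,  0.  ,  0.86,  0.  , -0.11])]
read 1 180 [array([-0.45,  0.9 ,  0.36,  1.04,  0.  , -0.45]), array([-0.53,  0.69, -0.05,  0.8
[... 1135 characters left out ...]
one, None]
read -1 120 [array([-0.79,  0.9 ,  0.37,  1.04,  0.  , -2.89]), array([-0.75,  0.69, -0.05,  0.83,  0.  , -2.84])]
read -1 150 [array([-0.62,  0.95,  0.48,  1.1 , -0.  ,  3.05]), array([-0.64,  0.72,  0.  ,  0.86, -0.  ,  3.03])]
read -1 180 [array([-0.45,  0.9 ,  0.36,  1.04,  0.  ,  2.69]), array([-0.53,  0.69, -0.05,  0.83,  0.  ,  2.61])]
read -1 210 [array([-0.3 ,  0.76,  0.09,  0.9 , -0.  ,  2.31]), array([-0.44,  0.62, -0.19,  0.76, -0.  ,  2.17])]
read -1 240 [array([-0.2 ,  0.58, -0.27,  0.73,  0.  ,  1.9 ]), array([-0.4 ,  0.51, -0.38,  0.67,  0.  ,  1.7 ])]
read -1 270 [array([-0.18,  0.38, -0.63,  0.57,  0.  ,  1.4 ]), array([-0.42,  0.4 , -0.58,  0.59,  0.  ,  1.15])]
```

```bash
python3 - <<'E'
from cell import *; from plan import *
np.set_printoptions(precision=3,suppress=True)
v=yaw(RY)
movep(*pose(ROD+[0,0,.2],v,1))
f=grab_frame('scene')
move_l(pose(ROD,v,1)[0]+[0,0,.0],velocity=.12,until_force=15)
print(get_state()['position'],get_state()['contact_force'])
grab(60); s=get_state();print(s['finger_gap'],s['grasp_force'],s['contact_force'],s['wrist_torque'])
move_l(pose(ROD+[0,0,.25],v,1)[0],velocity=.12)
s=get_state();print(s['finger_gap'],s['grasp_force'],s['contact_force'],s['wrist_torque'],s['clock'])
E
```

```text
[0.552 0.248 0.037] [ 0.748 -0.725  0.399]
0.17381528456865566 58.974650502204895 [-0.233 -0.025  1.829] [-0.02   0.13   0.029]
0.17330646349630635 58.6421138048172 [ 0.023  0.377 -1.538] [ 0.057 -0.051 -0.004] 10.75
```

```bash
cat > look.py <<'E'
from cell import *; from fit import *; from plan import *
np.set_printoptions(precision=4,suppress=True)
def look(tag):
    st=get_state();Q=R.from_rotvec(st['eef_rot']);p=np.array(st['position'])
    grip=p-.019*Q.as_matrix()[:,2];x=Q.as_matrix()[:,0]
    out=[]
    for c in('scene','top'):
        f=grab_frame(c)
        for n,w in(('rod_tip',grip+.146*x),('rod_collar',grip+.056*x),('rod_grip',grip),('sleeve_mouth',MOUTH)):
            e=proj(f,w);D=[d for d in tip_of(c,n) if np.linalg.norm(d['centre']-e)<15]
            print(c,n,'exp',e,[(round(d['score'],2),np.array(d['centre'])-e) for d in D[:1]])
        im=f['img'][:,:,::-1].copy();cx,cy=np.round(proj(f,MOUTH+.06*SZ)).astype(int)
        x0,y0=cx-50,cy-40;k=8
        im=cv2.resize(im[y0:y0+75,x0:x0+100],None,fx=k,fy=k,interpolation=cv2.INTER_CUBIC)
        P=lambda w:tuple(int(a) for a in ((proj(f,w)-[x0,y0]+.5)*k))
        cv2.line(im,P(MOUTH),P(MOUTH+.1*SZ),(0,255,0),1)
        cv2.line(im,P(grip+.146*x),P(grip),(0,0,255),1)
        n=np.cross(SZ,[0,0,1]);n/=np.linalg.norm(n);m=np.cross(SZ,n)
        for r in(.02,.0085):cv2.polylines(im,[np.array([P(MOUTH+r*(np.cos(t)*n+np.sin(t)*m)) for t in np.linspace(0,6.28,40)])],True,(0,255,0),1)
        out.append(cv2.resize(im,(800,600))[:, :])
    cv2.imwrite(f'pics/{tag}.png',cv2.resize(np.vstack([o[:600] for o in out]),(400*1,600)) if False else np.hstack([cv2.resize(o,(400,300)) for o in out]))
    for c,o in zip('st',out): cv2.imwrite(f'pics/{tag}_{c}.png',o)
E
python3 - <<'E'
from look import *
movep(*pose(MOUTH+(.056+.15)*SZ,-SZ,1))
move_l(pose(MOUTH+(.056+.105)*SZ,-SZ,1)[0],velocity=.08)
sleep(.2);look('pre');print(get_state()['clock'])
E
```

```text
scene rod_tip exp [262.9742 161.1258] [(0.57, array([0.9258, 3.6742]))]
scene rod_collar exp [283.0197 137.7737] [(0.71, array([-2.8197,  0.8263]))]
scene rod_grip exp [295.6884 123.0241] [(0.63, array([-0.6884,  3.7759]))]
scene sleeve_mouth exp [259.5508 165.0574] [(0.91, array([-1.1508, -0.5574]))]
top rod_tip exp [217.5482 230.6439] []
top rod_collar exp [186.4344 221.387 ] [(0.7, array([1.0656, 1.613 ]))]
top rod_grip exp [164.8061 214.9068] [(0.63, array([ 4.3939, -1.1068]))]
top sleeve_mouth exp [222.4252 232.2141] []
13.95
```

View pics/pre_s.png

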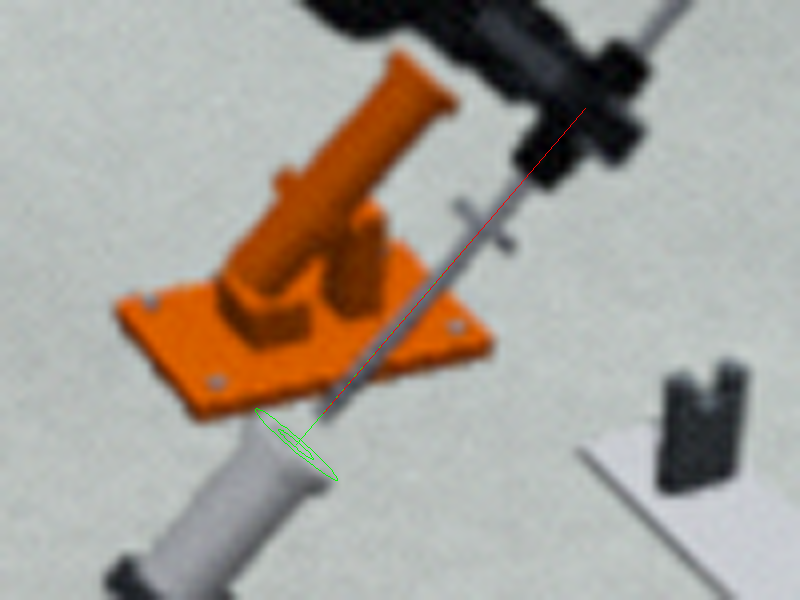

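View pics/pre_t.png

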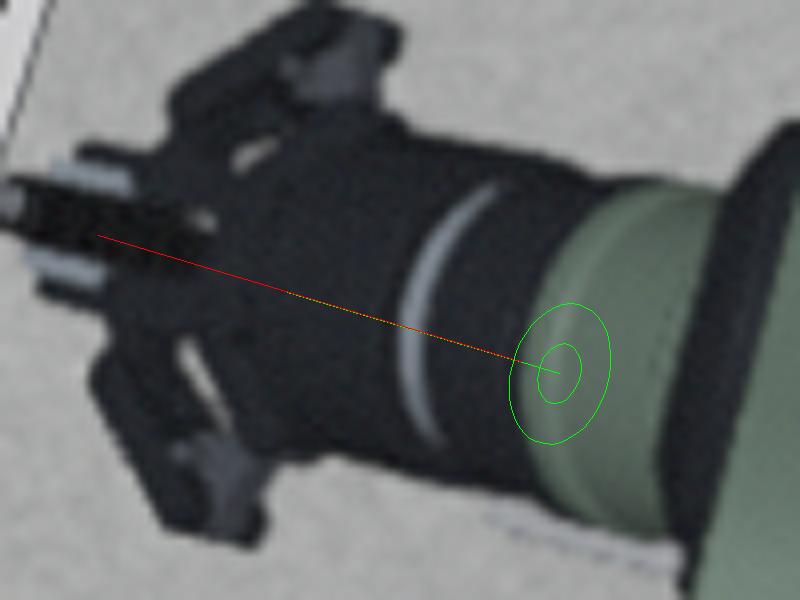

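Scene view: the stem tip is at crop (328,412), about 0.7 px right of the prediction. The flange sits about 0.7 px lower left of its model, so the total offset is about 2 mm. The top view is blocked by the arm. I'll shift the rod about 1.5 mm against tool z and insert slowly with a force stop.

```bash
cat > ins.py <<'E'
from look import *
TZ=R.from_rotvec(pose(MOUTH,-SZ,1)[1]).as_matrix()[:,2]; TY=R.from_rotvec(pose(MOUTH,-SZ,1)[1]).as_matrix()[:,1]
def at(d,a=0,b=0): return pose(MOUTH+(.056+d)*SZ,-SZ,1)[0]+a*TZ+b*TY
def rep():
    s=get_state();e=np.array(s['position'])-at(0)
    print('d %.4f a %.4f b %.4f'%(e@SZ,e@TZ,e@TY),'F along z,TZ,TY',*[round(float(np.dot(s['contact_force'],v)),2) for v in(SZ,TZ,TY)],'M',np.array(s['wrist_torque']),'t',round(s['clock'],2))
E
python3 - <<'E'
from ins import *
a=-.0015
move_l(at(.105,a),.03);rep()
for d in(.075,.04,.012):
    h=move_l(at(d,a),.04,until_force=5);rep()
    if h: print('HIT');break
E
```

```text
d 0.1050 a -0.0016 b -0.0001 F along z,TZ,TY -1.05 0.36 -0.77 M [-0.8408  0.2147  0.0024] t 14.2
d 0.0751 a -0.0016 b -0.0001 F along z,TZ,TY -1.44 0.81 0.21 M [-0.7571  0.1858 -0.0164] t 15.1
d 0.0401 a -0.0016 b -0.0001 F along z,TZ,TY -0.76 1.47 0.63 M [-0.7586  0.2567  0.0261] t 16.12
d 0.0120 a -0.0016 b -0.0001 F along z,TZ,TY -0.49 0.67 0.38 M [-0.7949  0.1967  0.0085] t 16.98
```

```bash
python3 - <<'E'
from ins import *
a=-.0015
h=move_l(at(-.008,a),.015,until_force=8);print(h);rep()
sleep(.5);rep();look('in')
E
```

```text
True
d 0.0022 a -0.0013 b 0.0001 F along z,TZ,TY 1.51 -0.64 -0.36 M [-0.3983 -0.0146 -0.0513] t 17.78
d 0.0021 a -0.0012 b 0.0003 F along z,TZ,TY 3.8 0.09 -1.4 M [-0.2345 -0.2934 -0.1934] t 18.28
scene rod_tip exp [240.2953 187.1746] []
scene rod_collar exp [259.7655 164.3591] [(0.64, array([-0.0655, -2.0591]))]
scene rod_grip exp [272.1136 149.898 ] [(0.69, array([-1.8136,  3.202 ]))]
scene sleeve_mouth exp [259.5508 165.0574] []
top rod_tip exp [248.5851 240.0776] []
top rod_collar exp [222.0233 232.2045] [(0.74, array([ 0.0767, -0.3045]))]
top rod_grip exp [203.6133 226.7154] [(0.78, array([1.0867, 0.4846]))]
top sleeve_mouth exp [222.4252 232.2141] []
```

View pics/in_s.png

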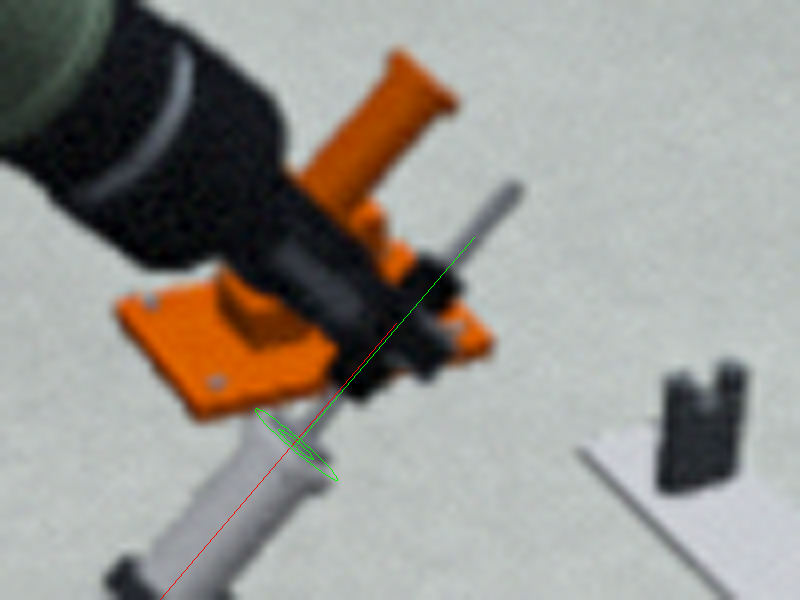

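The collar disc appears to be right at the flange, at crop (297,440). Contact came at d≈2 mm with about 5 N. I'll press a little more to seat it and hold.

```bash
python3 - <<'E'
from ins import *
h=move_l(at(-.010,-.0012),.01,until_force=9);print(h);rep()
sleep(.6);rep()
E
```

```text
True
d 0.0023 a -0.0011 b 0.0003 F along z,TZ,TY 1.86 -0.23 0.35 M [-0.5035  0.0491 -0.0086] t 19.23
d 0.0031 a -0.0013 b -0.0007 F along z,TZ,TY -0.14 0.58 0.04 M [-0.8006  0.157  -0.0181] t 19.83
```

```bash
python3 - <<'E'
from ins import *
for d in(.0025,.0018,.001,.0002,-.0006,-.0014,-.0022,-.003):
    move_l(at(d,-.0012),.01); sleep(.25); rep()
    s=get_state()
    if np.dot(s['contact_force'],SZ)>14: break
sleep(.4);rep();s=get_state();print(s['finger_gap'],s['grasp_force'])
look('in2')
E
```

```text
d 0.0025 a -0.0012 b -0.0000 F along z,TZ,TY -0.69 1.23 0.38 M [-0.8235  0.2007  0.0008] t 20.34
d 0.0024 a -0.0012 b -0.0000 F along z,TZ,TY 5.71 0.33 0.69 M [0.2887 0.0028 0.059 ] t 20.84
d 0.0024 a -0.0012 b -0.0001 F along z,TZ,TY 8.02 -0.32 0.4 M [ 0.8852 -0.078   0.0314] t 21.34
d 0.0024 a -0.0012 b -0.0001 F along z,TZ,TY 11.24 -0.27 1.41 M [ 1.4059 -0.158   0.1862] t 21.84
d 0.0024 a -0.0013 b -0.0001 F along z,TZ,TY 14.11 -1.2 1.85 M [ 1.8689 -0.2582  0.186 ] t 22.34
d 0.0024 a -0.0013 b -0.0001 F along z,TZ,TY 15.2 -0.53 1.81 M [ 1.938  -0.1929  0.2114] t 22.74
0.17571264535341655 58.840720653533936
scene rod_tip exp [240.8251 187.5511] []
scene rod_collar exp [259.9785 164.5333] [(0.58, array([-0.9785, -1.2333]))]
scene rod_grip exp [272.1376 149.9294] [(0.48, array([1.8624, 4.3706]))]
scene sleeve_mouth exp [259.5508 165.0574] [(0.71, array([1.7492, 0.0426]))]
top rod_tip exp [248.0598 239.663 ] []
top rod_collar exp [221.8672 231.9648] [(0.73, array([0.5328, 0.9352]))]
top rod_grip exp [203.6853 226.5899] [(0.68, array([1.5147, 0.0101]))]
top sleeve_mouth exp [222.4252 232.2141] []
```

View pics/in2.png

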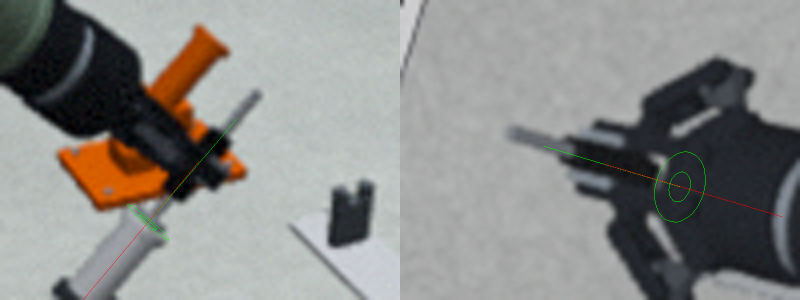

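The rod is seated: a firm axial stop at 15 N, with both views consistent. Now I'll withdraw and present it.

```bash
python3 - <<'E'
from ins import *
move_l(at(.02,-.0012),.05);move_l(at(.15,-.0012),.1);rep()
v=yaw(np.pi-.245)
P=lambda g:pose(g,v,1)
g0=RP-.146*v
movep(*P([.60,.08,.32]))
movep(*P(g0-.11*v+[0,0,.2]))
move_l(P(g0-.11*v)[0],.12)
rep();s=get_state();print(s['position'],s['finger_gap'],s['grasp_force'])
grip=np.array(s['position'])+[0,0,.019]
for c in('scene','top'):
    f=grab_frame(c)
    for n,w in(('rod_tip',grip+.146*v),('rod_grip',grip),('reading_point',RP)):
        print(c,n,[(round(d['score'],2),np.array(d['centre'])-proj(f,w),atz(f,d['centre'],.08)) for d in tip_of(c,n)[:2]])
    x,y=proj(f,RP-.06*v).astype(int)
    cv2.imwrite(f'pics/r_{c}.png',cv2.resize(f['img'][y-60:y+60,x-80:x+80,::-1],(400,300),interpolation=cv2.INTER_CUBIC))
cv2.imwrite('pics/r.png',np.hstack([cv2.imread(f'pics/r_{c}.png') for c in('scene','top')]))
E
```

```text
d 0.1494 a -0.0010 b 0.0002 F along z,TZ,TY -1.34 0.61 0.02 M [-0.7792  0.1522 -0.0319] t 25.25
d -0.3092 a -0.1831 b -0.3361 F along z,TZ,TY -0.45 0.37 -0.18 M [-0.0316 -0.0185 -0.034 ] t 30.2
[ 0.7165 -0.3366  0.062 ] 0.17738120838978186 58.63752543926239
scene rod_tip []
scene rod_grip [(0.67, array([-37.3071, -74.5477]), array([ 0.4538, -0.2665,  0.08  ])), (0.61, array([0.2929, 1.0523]), array([ 0.7185, -0.3373,  0.08  ]))]
scene reading_point [(0.86, array([-2.0058, -1.2014]), array([ 0.4601, -0.2757,  0.08  ]))]
top rod_tip [(0.73, array([-0.3498,  0.5342]), array([ 0.5737, -0.3006,  0.08  ]))]
top rod_grip [(0.85, array([-0.7795,  1.0409]), array([ 0.7141, -0.3348,  0.08  ]))]
top reading_point []
```

View pics/r.png

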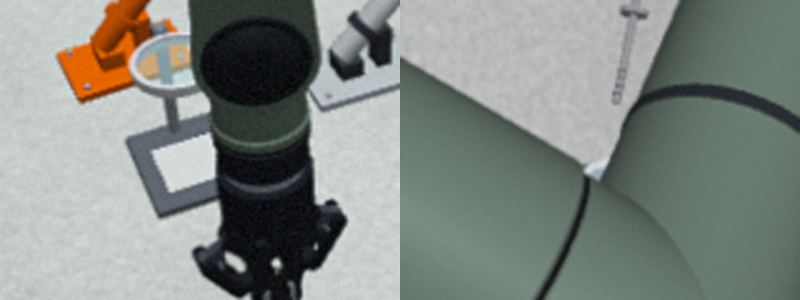

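```bash
python3 - <<'E'
from ins import *
v=yaw(np.pi-.245); g0=RP-.146*v
print(move_l(pose(g0,v,1)[0],.06,until_force=6));rep()
sleep(.5);s=get_state();grip=np.array(s['position'])+[0,0,.019];print(s['position'],grip+.146*v-RP,s['finger_gap'],s['grasp_force'],s['contact_force'])
for c in('scene','top'):
    f=grab_frame(c)
    for n,w in(('rod_tip',grip+.146*v),('rod_collar',grip+.056*v),('rod_grip',grip),('reading_point',RP)):
        print(c,n,[(round(d['score'],2),np.array(d['centre'])-proj(f,w)) for d in tip_of(c,n)[:2]])
    x,y=proj(f,RP-.04*v).astype(int)
    cv2.imwrite(f'pics/q_{c}.png',cv2.resize(f['img'][y-60:y+60,x-80:x+80,::-1],(400,300),interpolation=cv2.INTER_CUBIC))
cv2.imwrite('pics/q.png',np.hstack([cv2.imread(f'pics/q_{c}.png') for c in('scene','top')]))
E
```

```text
False
d -0.3115 a -0.1839 b -0.2258 F along z,TZ,TY -1.04 0.58 0.33 M [ 0.0195 -0.0131  0.0589] t 32.58
[ 0.6093 -0.3096  0.061 ] [ 0. -0.  0.] 0.1801539018882927 58.63859832286835 [-0.6767 -0.4825 -0.5382]
scene rod_tip []
scene rod_collar [(0.7, array([-1.0872, -1.7289]))]
scene rod_grip [(0.71, array([-0.487 , -0.5629]))]
scene reading_point [(0.61, array([-1.2058, -1.1014]))]
top rod_tip []
top rod_collar []
top rod_grip [(0.53, array([0.9972, 1.4733])), (0.45, array([-236.3028,   38.6733]))]
top reading_point []
```

View pics/q.png

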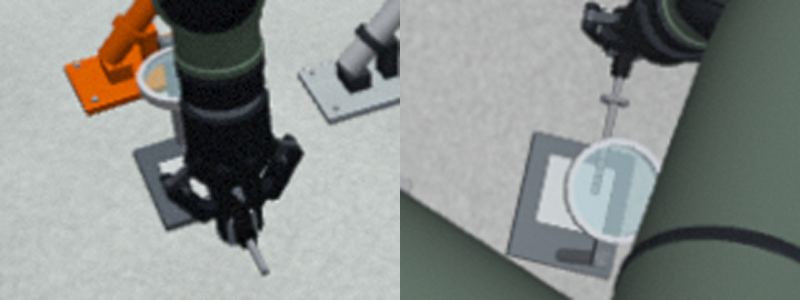

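The right half of the picture (top view) shows the tip through the lens at crop (595,190), against an expected (593,194). Nothing is touching and the grip holds at 58 N.

```bash
python3 -c "
from cell import *
print(sign_off())"
```

```text
the job is handed in; nothing more can be done
None
```

I seated the rod in the sleeve until its collar stopped (about 15 N), withdrew it, and handed in with it held in the gripper, its tip under the lens about 80 mm above the table and the bystanders untouched; the judge returned no verdict, and the rod's levelness comes from the tool pose, not from the pictures.

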